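# Hold the interlock key in the guard slot

### The job

Take the interlock key with the narrower blade out of its stand, pass the blade straight down through the slot in the top of the test guard, press the spring plunger inside about half way down and hold it there. The program finishes while the gripper is still holding the key upright in the slot with the plunger half pressed: do not let go. Leave the wide-bladed spare key in the stand and the tub, carton and die where they are.

Things in the scene. Friction and masses are not known exactly. Their poses are not given: they have to be found in the camera images.
- key_grip (a point): Narrow key: steel blade 22 mm wide, 8 mm thick, 77 mm long, pointing down under a black grip block 30 wide x 16 thick x 40 mm tall. About 70 g, stands loosely upright in either pocket of the stand. Point: centre of the grip block, 97 mm above the blade's tip. x across the thickness (grasp across x), y along the width, z up. Same either way round about z.
- key_tip (a point): Centre of the lower end face of the narrow key's blade, same axes as key_grip.
- spare_grip (a point): The spare key, to be left alone: same grip block and length, but its blade is 36 mm wide, too wide for the slot. Centre of its grip block, 97 mm above its tip, axes as for key_grip.
- stand: Fixed aluminium block 50 x 130 x 46 mm (x, y, z) with two pockets 11 mm (x) by 40 mm (y), 40 mm deep, at 35 mm either side of the centre along y. Origin: centre of its underside, on the trolley. Both keys stand in it with their tips on the pocket floors, 6 mm above the trolley, their widths along the stand's y.
- slot (a point): Centre of the slot in the guard's top plate, at its upper face, 75 mm above the trolley. Fixed guard box, base 126 x 116 mm, clear side panels, aluminium top 106 x 96 mm and 8 mm thick. Slot 10 mm along x by 24 mm along y (2 mm over the blade each way), same either way round. Steel 45 degree lips stand 7 mm above the plate and lead in from 6 mm on each side. z up.
- plunger_top (a point): Top centre of the round brass plunger, 18 mm across, straight under the slot; at rest its top is 40 mm above the trolley, 35 mm under the slot point.
- plunger (a joint): Travel of the plunger in m: 0 at rest (up), growing as it is pressed down, to the stop at 0.016. Half way is 0.008. A spring pushes it up with about 1 N at rest, rising to about 5 N at the stop; the key's own weight barely moves it.
- tub: Bystander: round plastic tub with red screw lid, 50 mm across, 52 mm tall, loose; origin at the centre of its underside.
- carton: Bystander: small card box 46 x 70 x 34 mm, loose; origin at the centre of its underside.
- die: Bystander: steel crimping die with a notch in its top, 27 x 36 x 16 mm, loose; origin at the centre of its underside.
There are look-alikes about, which are no part of the job. What is shaped like the part that bears key_grip but turquoise is not meant.

How it is judged:
By the outcome, as a careful person would: the job done as asked, in the order asked, and still so for the second after the job is handed in, while the arm keeps its last pose, push and grip.
It also fails if it takes over 43 s, if anything falls off the work surface, if the arm or the gripper's body presses on something with over 40 N, if the wrist force passes 120 N, or if a joint passes its speed limit or range.

### The arm

A 6-joint arm with a two-finger parallel gripper is mounted at the origin on a cart in front of the work surface, level with it; the furniture and walls round the work are solid. World frame = base frame: x ahead of the robot, y to its left, z up, the work surface at z = 0. Lengths are in m, angles in rad, forces in N, time in s.
With the tool pointing down it reaches from about 0.4 to 0.925 m from the base axis. Payload 12.5 kg.
Tool frame: the origin (TCP) lies on the centre line of the jaws, within the pads' length; the fingertips stand 19 mm ahead of it and the grasp point (between the pads) is the TCP; z points along the fingers, y is the direction in which the jaws open and shut (so a half turn about z gives the same grasp; the last joint's range is limited). The gripper opens to 95 mm and grips with 3 to 60 N. Pads are 20 mm wide; open, the fingers measure 119 mm over their backs; the gripper's body (75 mm by 180 mm) begins 59 mm behind the grasp point.
Start: joints at [1.088, 0.491, 1.559, -0, 1.092, -0.106], TCP at [0.23, 0.581, 0.211] pointing down, gripper open.
Joint ranges: [-3.1, 3.1], [-0.84, 2.19], [0.05, 2.79], [-1.13, 4.28], [0.06, 2.93], [-2.69, 2.69]. Speed limits (rad/s): [2.22, 2.22, 2.79, 3.14, 3.14, 3.14].

### API

Orientations are given as a unit quaternion [w, x, y, z].
In Python, from plant import env gives the robot as it stands. The module is installed in compiled form; this text tells all that it offers.
- The arm moves only by the tool carry_out, never from a script. Its argument "steps" is a list of rows, each a list of 6 numbers: the shift along the tool's x, y, z in cm, then the turn, a rotation vector about the tool's x, y, z in degrees. A call has 1 to 8 rows; each row shifts and turns the pose as measured when the row begins, along the tool's axes as they then stand; what a row does not reach is not made up. A row lasts 1/12 s, in which the tool goes at most 41.7 mm and 7.16 degrees, less where a joint would pass 70% of its speed; a pose out of reach is approached as far as the arm can. A call with a gripper value outside its range is refused whole. "jaw" is the finger opening in cm, from 0 to 9.51, set as the call begins (left out, the last holds). The fingers move at their own pace and stop on an object; the grip force is fixed at half the most. Time passes only in rows, so rows that do not move let the fingers close. It gives the time, the measured TCP pose, the force and the opening at its end, in the units of the state.
- env.state(): the state, without advancing time (a new reading comes with each control period).
- env.get_image(name): name is "scene" or "top"; returns a dict with "img" (384x512x3 uint8, red, green, blue), "fx", "fy", "cx", "cy" (pixels), "position" and "orientation" of the camera in the world. Camera axes: x right, y down, z forward; pixel columns grow to the right and rows downward; lengths in m; the calibration is good to about 2 mm. A picture is of the moment at which its call begins. There is no depth.
- env.finish_job(): hands the job in, once; it reports no verdict.
The state is a dict: "t": time; "joint_pos": joint angles; "qd": joint speeds; "effort": joint torques, N m; "eef_pos": TCP position; "tcp_rot": TCP orientation; "ft_force": force on the tool from outside, world axes, zero at the start; "moment": the same for the moment, N m; "opening": finger opening in m.
Only numpy, scipy, OpenCV 4.12 (cv2) and the standard library are available. Lean on these libraries where they do the work, as an engineer would, in place of code of your own. Each camera call takes 0.05 s, during which the arm holds its last target. There are 200 camera calls.

## Working session

There is one attempt and no reset: what is moved stays moved. The work goes in short steps, Python scripts to look and compute and a tool call to move; the robot and the scene stay as the last step left them, time stands still between calls to the robot, and variables do not carry over. Pictures are saved under pics/ and viewed, about 8 in all and at most 12, crops included, and the job is handed in when it is done.

Besides the shell and the picture viewer there is one more tool, called after ">>>" as name(argument=value, ...), one argument or row to a line, values as JSON. carry_out: Moves the arm, as the interface text tells. Its arguments: {"type":"object","properties":{"steps":{"type":"array"},"jaw":{"type":"number"}},"required":["steps"]}

```bash
mkdir -p pics; cat > h.py <<'E'
import numpy as np, cv2
from scipy.spatial.transform import Rotation as R
from plant import env
def q(o): return R.from_quat([o[1],o[2],o[3],o[0]])
def ray(im,u,v):
    d=np.array([(u-im['cx'])/im['fx'],(v-im['cy'])/im['fy'],1.]); return np.array(im['position']),q(im['orientation']).apply(d)
def onz(im,u,v,z):
    p,d=ray(im,u,v); return p+d*(z-p[2])/d[2]
def proj(im,P):
    c=q(im['orientation']).inv().apply(np.array(P)-im['position']); return c[:2]/c[2]*[im['fx'],im['fy']]+[im['cx'],im['cy']]
def save(im,n,crop=None,s=1):
    a=im['img'][...,::-1]
    if crop: a=a[crop[1]:crop[3],crop[0]:crop[2]]
    cv2.imwrite('pics/'+n,cv2.resize(a,None,fx=s,fy=s,interpolation=cv2.INTER_CUBIC))
E
python3 - <<'E'
from h import *
for n in('scene','top'):
    im=env.get_image(n); save(im,n+'0.png',s=1.5); print(n,[im[k] for k in('fx','fy','cx','cy','position','orientation')])
print(env.state())
E
```

```text
scene [382.85634636264774, 382.85634636264774, 260.916844503089, 192.05646544133663, array([-0.05078263, -0.32812902,  0.70107728]), array([-0.37614899,  0.79313119, -0.43555517,  0.19936535])]
top [346.71240501743506, 346.71240501743506, 260.28866609557974, 190.58914442630672, array([0.37927957, 0.10691167, 1.10934023]), array([-0.06050473,  0.70648993, -0.70115597,  0.07477613])]
{'t': 0.1, 'joint_pos': array([ 1.08841663e+00,  4.91519922e-01,  1.55939683e+00, -8.59938789e-06,
        1.09174540e+00, -1.05622145e-01]), 'qd': array([ 9.54176932e-04, -3.10543804e-03, -1.43317991e-03,  7.49248730e-05,
        1.98640610e-04,  5.30091370e-04]), 'effort': array([ 3.55382959e-03, -6.13627410e+01, -2.58606684e+01,  6.94008940e-02,
        4.69678058e-02, -5.06131892e-05]), 'eef_pos': array([0.22982609, 0.58095697, 0.21020451]), 'tcp_rot': array([-1.51311036e-04,  1.87264622e-01,  9.82309358e-01, -5.12910800e-04]), 'ft_force': array([ 0.70663982, -0.42937713, -0.20234485]), 'moment': array([-0.04026215,  0.04879062, -0.030517  ]), 'opening': 0.09527024514586072}
```

View pics/scene0.png

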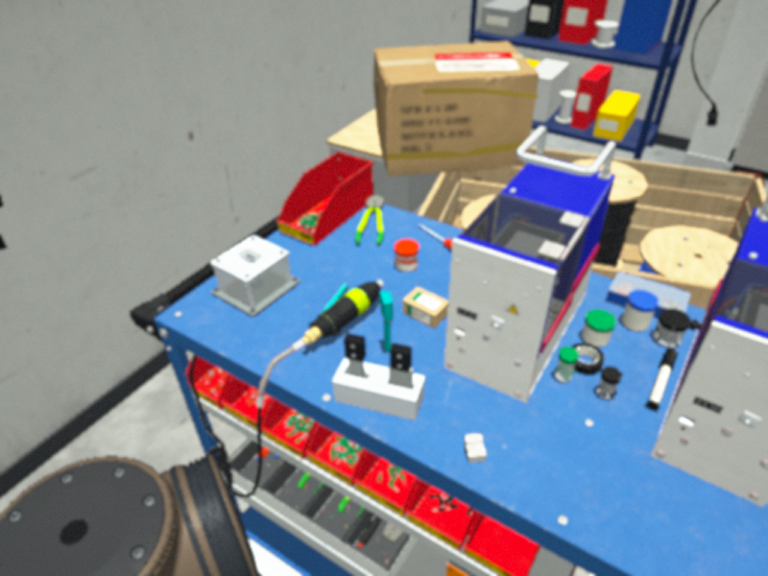

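View pics/top0.png

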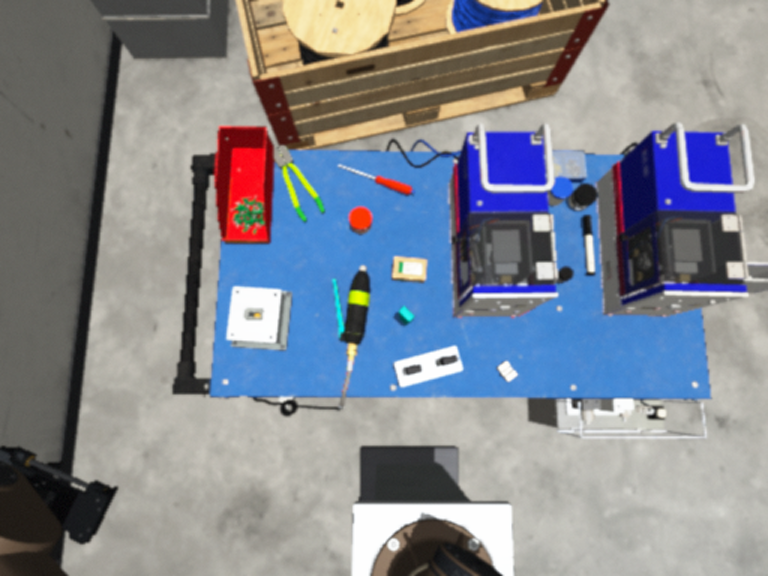

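The scene view shows the stand at about (378,388), with black grips at (355,347) and (400,358). The guard is at (255,272) and turquoise look-alikes stand near (388,320). In the top view the stand is at (428,366) and the guard slot at (255,314). Next I zoom in on the stand and guard.

```bash
python3 - <<'E'
from h import *
a=env.get_image('scene');b=env.get_image('top')
f=lambda im,x,y,w,h,s:cv2.resize(im['img'][y:y+h,x:x+w,::-1],(w*s,h*s),interpolation=cv2.INTER_CUBIC)
t=np.hstack([f(a,215,215,75,65,5),f(a,135,150,75,65,5)]);u=np.hstack([f(b,255,225,62,40,6)[:240,:375],f(b,145,185,62,50,6)[:240,:375]])
c=np.zeros((t.shape[0]+u.shape[0],750,3),np.uint8);c[:t.shape[0]]=t;c[t.shape[0]:,:u.shape[1]]=u[:,:750]
cv2.imwrite('pics/z.png',c)
for n,im in(('scene',a),('top',b)):
  g=im['img'].max(2); m=(g<70).astype(np.uint8)
  k,l,s,ce=cv2.connectedComponentsWithStats(m)
  for i in range(1,k):
    x,y,w,h,A=s[i]
    if 8<A<300 and ((n=='scene' and 215<x<290 and 215<y<280) or (n=='top' and 250<x<320 and 225<y<265)):
      r=cv2.minAreaRect(np.argwhere(l==i)[:,::-1].astype(np.float32)); print(n,s[i],ce[i],r, onz(im,*ce[i],.123 if n=='top' else .103))
E
```

```text
scene [230 224  13  16 147] [236.44897959 231.0952381 ] ((236.0, 231.5), (15.0, 12.0), 90.0) [0.41254321 0.04167544 0.103     ]
scene [261 230  12  17 164] [266.48780488 237.95731707] ((266.5, 238.0), (16.0, 11.0), 90.0) [ 0.43004854 -0.02477853  0.103     ]
top [293 239   3   4  10] [294.2 240.5] ((294.0, 240.5), (3.0, 2.0), 90.0) [ 0.4279991  -0.00918466  0.123     ]
```

View pics/z.png

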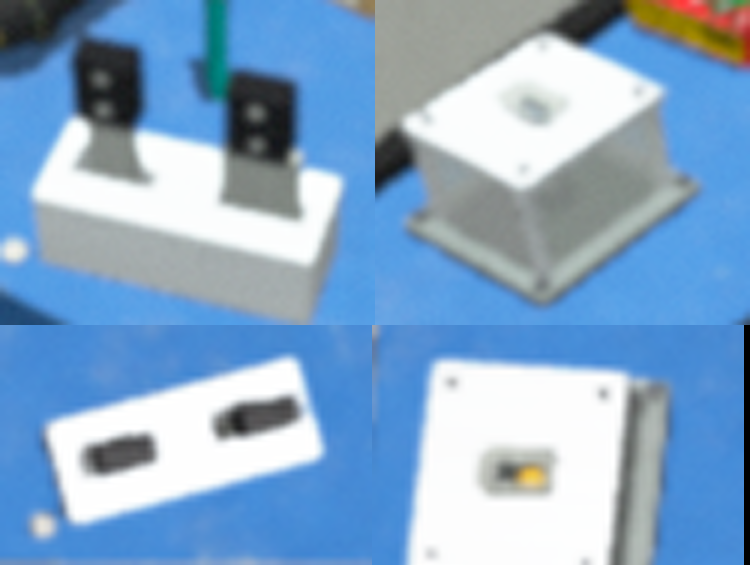

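The left key in the picture (grip at scene px ≈ (236,231), larger y) has a blade narrower than its grip, so it is the one I want. The right key's blade is wider than its grip, so it is the spare. The slot's long side runs horizontally in the top view, with brass visible under it. Next I measure the stand, grip and guard.

```bash
cat > m.py <<'E'
from h import *
def comp(mask,win):
    x0,y0,x1,y1=win; m=np.zeros_like(mask,np.uint8); m[y0:y1,x0:x1]=mask[y0:y1,x0:x1]
    k,l,s,c=cv2.connectedComponentsWithStats(m); o=[i for i in range(1,k) if s[i][4]>25]
    return [(s[i][4],c[i],(l==i)) for i in sorted(o,key=lambda i:-s[i][4])]
def tri(a,pa,b,pb):
    p,d=ray(a,*pa);r,e=ray(b,*pb);d/=np.linalg.norm(d);e/=np.linalg.norm(e)
    st=np.linalg.lstsq(np.c_[d,-e],r-p,rcond=None)[0]; A=p+d*st[0];B=r+e*st[1]; return (A+B)/2,np.linalg.norm(A-B)
def rectz(im,msk,z):
    c=max(cv2.findContours(msk.astype(np.uint8),0,cv2.CHAIN_APPROX_NONE)[0],key=cv2.contourArea)
    P=np.array([onz(im,*p,z)[:2] for p in cv2.convexHull(c)[:,0].astype(float)],np.float32)*1000
    return cv2.minAreaRect(P)
E
python3 - <<'E'
from m import *
a=env.get_image('scene');b=env.get_image('top')
for n,im,ws,wg in(('scene',a,(215,220,290,285),(135,150,205,215)),('top',b,(255,225,315,265),(148,185,200,235))):
    mx=im['img'].max(2).astype(int);mn=im['img'].min(2).astype(int)
    for nm,w,z in(('stand',ws,.046),('guard',wg,.075)):
        for th in(190,210):
            c=comp(mn>th,w)[0]; print(n,nm,th,c[0],c[1].round(1),rectz(im,c[2],z))
    for t in(90,120): 
        for c in comp(mx<t,ws)[:3]: 
            r=cv2.minAreaRect(np.argwhere(c[2])[:,::-1].astype(np.float32));print(n,'dark',t,c[0],c[1].round(1),r, onz(im,*c[1],.123 if n=='top' else .103))
    s=comp((mn<185),(165,160,190,185) if n=='scene' else (158,198,182,222))
    for c in s[:2]: print(n,'slot',c[0],c[1].round(1),rectz(im,c[2],.08),onz(im,*c[1],.075))
    br=comp((im['img'][...,0].astype(int)-im['img'][...,2]>50),(165,160,190,185) if n=='scene' else (158,198,182,222))
    for c in br[:2]: print(n,'brass',c[0],c[1].round(1),onz(im,*c[1],.04))
E
```

```text
scene stand 190 780 [251.9 254.1] ((420.9515380859375, 8.397544860839844), (54.45201110839844, 132.6748046875), 15.536306381225586)
scene stand 210 718 [251.9 254. ] ((421.20245361328125, 8.444343566894531), (52.63416290283203, 131.05027770996094), 15.235297203063965)
scene guard 190 828 [166.  171.6] ((520.0035400390625, 357.9804992675781), (101.2332534790039, 109.0651626586914), 86.31632232666016)
scene guard 210 778 [165.9 171.6] ((520.0109252929688, 358.8494567871094), (98.93677520751953, 108.40687561035156), 86.48285675048828)
scene dark 90 196 [266.6 238.2] ((266.5, 238.5), (17.0, 13.0), 90.0) [ 0.42963799 -0.02542768  0.103     ]
scene dark 90 179 [236.3 231.4] ((236.0, 231.5), (17.0, 12.0), 90.0) [0.41160623 0.04150489 0.103     ]
scene dark 90 52 [219.7 221.8] ((220.5, 222.5), (5.0, 11.0), 90.0) [0.41621786 0.09055848 0.103     ]
scene dark 120 257 [265.8 237.8] ((263.5, 237.5), (22.135942459106445, 17.708751678466797), 18.434947967529297) [ 0.42966003 -0.0232585   0.103     ]
scene dark 120 218 [236.1 231.6] ((236.5, 231.5), (13.0, 19.0), 0.0) [0.41087259 0.04138827 0.103  
[... 1084 characters left out ...]
395019531) [ 0.42983265 -0.01817976  0.123     ]
top dark 90 26 [274.3 245.8] ((274.6379089355469, 245.84481811523438), (3.15682053565979, 8.727680206298828), 68.19859313964844) [0.41272005 0.04710966 0.123     ]
top dark 120 51 [297.2 239.9] ((296.9800109863281, 239.86000061035156), (4.242640495300293, 12.445079803466797), 81.8698959350586) [ 0.4298397  -0.01758539  0.123     ]
top dark 120 42 [274.5 246.1] ((274.5188903808594, 246.06602478027344), (4.258177280426025, 9.752598762512207), 74.05460357666016) [0.4120318  0.04643539 0.123     ]
top slot 61 [169.2 209.5] ((519.125, 358.0035705566406), (15.00594711303711, 29.883087158203125), 0.4929409325122833) [0.51972687 0.35860305 0.075     ]
```

```bash
cat > p.py <<'E'
import sys
from h import *
# usage: p.py x y z jawyaw_deg : print rows from the present pose, tool pointing down
x,y,z,yaw=map(float,sys.argv[1:5]); s=env.state(); p=np.array(s['eef_pos']); r=q(s['tcp_rot'])
ty=r.apply([0,1,0]); cur=np.degrees(np.arctan2(ty[1],ty[0])); dy=(yaw-cur+90)%180-90
yd=np.radians(cur+dy); Y=np.array([np.cos(yd),np.sin(yd),0]); Z=np.array([0,0,-1.]); T=R.from_matrix(np.c_[np.cross(Y,Z),Y,Z])
rv=(r.inv()*T).as_rotvec(); d=np.array([x,y,z])-p
n=max(1,int(np.ceil(max(np.linalg.norm(d)/.039,np.linalg.norm(rv)/np.radians(6.8))))) if len(sys.argv)<6 else int(sys.argv[5])
print('t',s['t'],'pos',p.round(4),'yaw',cur.round(2),'tilt',np.degrees(np.arccos(-r.as_matrix()[2,2])).round(2),'n',n,'d',d.round(4))
for i in range(n):
    ri=r*R.from_rotvec(rv*i/n)
    print([round(float(v),2) for v in np.r_[ri.inv().apply(d/n)*100,np.degrees(rv/n)]])
E
python3 p.py .412 .043 .20 15.2
python3 - <<'E'
from m import *
a=env.get_image('scene');b=env.get_image('top')
t=lambda im:(im['img'][...,1].astype(int)-im['img'][...,0]>60)&(im['img'][...,2].astype(int)<im['img'][...,1]+10)
for n,im,w in(('s',a,(245,180,270,240)),('t',b,(255,195,285,225))):
    for c in comp(t(im),w)[:2]:
        ys,xs=np.where(c[2]); print(n,c[0],c[1],xs.min(),xs.max(),ys.min(),ys.max(),onz(im,xs[ys==ys.max()].mean(),ys.max(),0))
E
```

```text
t 0.3 pos [0.2299 0.5811 0.2106] yaw 68.41 tilt 0.02 n 15 d [ 0.1821 -0.5381 -0.0106]
[-2.45, -2.89, 0.07, -0.0, 0.0, 3.55]
[-2.62, -2.73, 0.07, -0.0, 0.0, 3.55]
[-2.79, -2.56, 0.07, -0.0, 0.0, 3.55]
[-2.94, -2.39, 0.07, -0.0, 0.0, 3.55]
[-3.08, -2.2, 0.07, -0.0, 0.0, 3.55]
[-3.21, -2.01, 0.07, -0.0, 0.0, 3.55]
[-3.33, -1.8, 0.07, -0.0, 0.0, 3.55]
[-3.44, -1.59, 0.07, -0.0, 0.0, 3.55]
[-3.53, -1.38, 0.07, -0.0, 0.0, 3.55]
[-3.61, -1.16, 0.07, -0.0, 0.0, 3.55]
[-3.67, -0.93, 0.07, -0.0, 0.0, 3.55]
[-3.72, -0.7, 0.07, -0.0, 0.0, 3.55]
[-3.76, -0.47, 0.07, -0.0, 0.0, 3.55]
[-3.78, -0.24, 0.07, -0.0, 0.0, 3.55]
[-3.79, -0.0, 0.07, -0.0, 0.0, 3.55]
s 168 [257.38690476 209.54166667] 253 260 195 233 [0.51667984 0.05385328 0.        ]
t 66 [270.03030303 209.77272727] 266 274 205 215 [0.51488394 0.05331946 0.        ]
```

>>> carry_out(
  steps=[
    [-2.4, -2.9, 0, 0, 0, 3.5],
    [-2.6, -2.7, 0, 0, 0, 3.5],
    [-2.8, -2.5, 0, 0, 0, 3.5],
    [-2.9, -2.4, 0, 0, 0, 3.5],
    [-3.1, -2.2, 0, 0, 0, 3.5],
    [-3.2, -2.0, 0, 0, 0, 3.5],
    [-3.3, -1.8, 0, 0, 0, 3.5],
    [-3.4, -1.6, 0, 0, 0, 3.5],
  ],
  jaw=5,
)

```text
t: 1.07
eef_pos: [0.3255, 0.2895, 0.2091]
tcp_rot: [0.0, 0.425, 0.905, 0.001]
ft_force: [0.7, 0.3, -0.4]
opening: 0.0513
```

```bash
python3 p.py .412 .043 .20 15.2; python3 -c "
from h import *
a=env.get_image('scene')
for z in (.08,.1,.117,.14): print(z,proj(a,[.515,.053,z]))"
```

```text
t 1.0667 pos [0.3255 0.2895 0.2091] yaw 39.76 tilt 0.15 n 7 d [ 0.0865 -0.2465 -0.0091]
[-3.5, -1.3, 0.12, 0.02, -0.01, 3.51]
[-3.57, -1.09, 0.12, 0.02, -0.01, 3.51]
[-3.63, -0.87, 0.13, 0.02, -0.01, 3.51]
[-3.68, -0.64, 0.13, 0.02, -0.01, 3.51]
[-3.71, -0.42, 0.13, 0.02, -0.01, 3.51]
[-3.73, -0.19, 0.13, 0.02, -0.01, 3.51]
[-3.73, 0.04, 0.13, 0.02, -0.01, 3.51]
0.08 [257.90328361 210.22283584]
0.1 [257.76476108 203.98676081]
0.117 [257.64392368 198.54684389]
0.14 [257.47571755 190.97445819]
```

Motion tracks well, and the turquoise key is about 0.12 m tall, so the gripper body clears it.

>>> carry_out(
  steps=[
    [-3.5, -1.3, 0.1, 0, 0, 3.5],
    [-3.6, -1.1, 0.1, 0, 0, 3.5],
    [-3.6, -0.9, 0.1, 0, 0, 3.5],
    [-3.7, -0.6, 0.1, 0, 0, 3.5],
    [-3.7, -0.4, 0.1, 0, 0, 3.5],
    [-3.7, -0.2, 0.1, 0, 0, 3.5],
    [-3.7, 0, 0.1, 0, 0, 3.5],
    [0, 0, 0, 0, 0, 0],
  ],
)

```text
t: 1.78
eef_pos: [0.4125, 0.0267, 0.2038]
tcp_rot: [0.003, 0.618, 0.786, 0.003]
ft_force: [-0.8, 1.0, 0.0]
opening: 0.0499
```

```bash
python3 p.py .412 .043 .103 15.2 5; python3 -c "
from h import *
a=env.get_image('scene'); save(a,'s1.png',(195,150,315,290),4)
for P in ([.412,.043,.103],[.412,.043,.123]): print(proj(a,P))"
```

```text
t 1.7833 pos [0.4125 0.0267 0.2038] yaw 13.63 tilt 0.47 n 5 d [-0.0005  0.0163 -0.1008]
[0.32, 0.05, 2.02, 0.09, 0.01, -0.31]
[0.32, 0.06, 2.02, 0.09, 0.01, -0.31]
[0.32, 0.06, 2.02, 0.09, 0.01, -0.31]
[0.32, 0.07, 2.02, 0.09, 0.01, -0.31]
[0.32, 0.07, 2.02, 0.09, 0.01, -0.31]
[235.81066306 231.01520766]
[235.31574583 224.45576606]
```

View pics/s1.png

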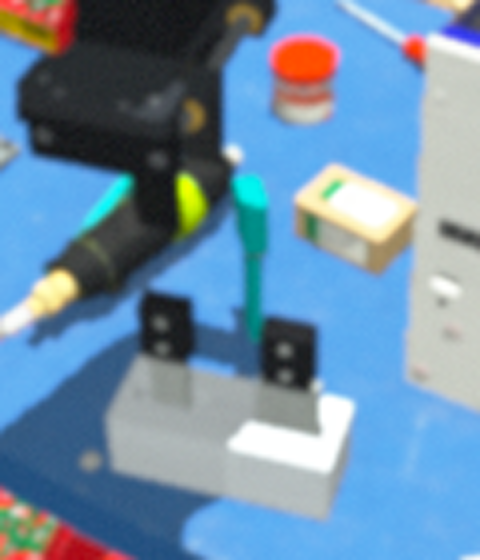

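The left key's blade is clearly narrower than its grip, and the right key's is wider. I correct sideways first, then descend.

>>> carry_out(
  steps=[
    [0.8, 0.1, 0, 0.2, 0, -0.8],
    [0.8, 0.1, 0, 0.2, 0, -0.8],
    [0, 0, 0, 0, 0, 0],
    [0, 0, 2, 0, 0, 0],
    [0, 0, 0, 0, 0, 0],
  ],
)

```text
t: 2.25
eef_pos: [0.4084, 0.0499, 0.184]
tcp_rot: [0.0, 0.602, 0.798, 0.001]
ft_force: [-0.5, 0.2, 0.1]
opening: 0.0498
```

```bash
python3 p.py .412 .043 .103 15.2 4
```

```text
t 2.25 pos [0.4084 0.0499 0.184 ] yaw 15.92 tilt 0.07 n 4 d [ 0.0036 -0.0069 -0.081 ]
[-0.19, 0.04, 2.03, 0.02, -0.0, 0.18]
[-0.19, 0.04, 2.03, 0.02, -0.0, 0.18]
[-0.19, 0.04, 2.03, 0.02, -0.0, 0.18]
[-0.19, 0.04, 2.03, 0.02, -0.0, 0.18]
```

>>> carry_out(
  steps=[
    [-0.3, 0.1, 1, 0, 0, 0.3],
    [-0.3, 0, 1, 0, 0, 0.3],
    [0, 0, 1, 0, 0, 0],
    [0, 0, 1, 0, 0, 0],
    [0, 0, 1, 0, 0, 0],
    [0, 0, 0, 0, 0, 0],
  ],
)

```text
t: 2.75
eef_pos: [0.4107, 0.0514, 0.1356]
tcp_rot: [0.001, 0.6, 0.8, 0.001]
ft_force: [0.8, 0.2, 0.3]
opening: 0.05
```

```bash
python3 p.py .412 .043 .103 15.2 2
```

```text
t 2.75 pos [0.4107 0.0514 0.1356] yaw 16.23 tilt 0.15 n 2 d [ 0.0013 -0.0084 -0.0326]
[-0.42, -0.06, 1.63, 0.07, 0.0, 0.52]
[-0.42, -0.05, 1.63, 0.07, 0.0, 0.52]
```

>>> carry_out(
  steps=[
    [-0.8, 0, 0, 0, 0, 1],
    [0, 0, 0, 0, 0, 0],
    [0, 0, 0, 0, 0, 0],
  ],
)

```text
t: 3.0
eef_pos: [0.4134, 0.0448, 0.1374]
tcp_rot: [0.001, 0.606, 0.795, 0.001]
ft_force: [0.6, 0.4, 0.7]
opening: 0.0499
```

```bash
python3 p.py .412 .043 .103 15.2 2
```

```text
t 3.0 pos [0.4134 0.0448 0.1374] yaw 15.38 tilt 0.18 n 2 d [-0.0014 -0.0018 -0.0344]
[-0.07, -0.1, 1.72, 0.09, 0.01, 0.09]
[-0.07, -0.1, 1.72, 0.09, 0.01, 0.09]
```

>>> carry_out(
  steps=[
    [-0.1, -0.1, 1.2, 0, 0, 0],
    [-0.1, -0.1, 1.2, 0, 0, 0],
    [-0.1, 0, 1.0, 0, 0, 0],
    [0, 0, 0, 0, 0, 0],
  ],
)

```text
t: 3.33
eef_pos: [0.4143, 0.0413, 0.1054]
tcp_rot: [0.004, 0.606, 0.795, 0.003]
ft_force: [-0.4, -0.4, -0.2]
opening: 0.0502
```

```bash
python3 p.py .412 .043 .103 15.2 1;python3 -c "
from h import *
a=env.get_image('scene'); save(a,'s2.png',(205,190,295,280),6)"
```

```text
t 3.3333 pos [0.4143 0.0413 0.1054] yaw 15.4 tilt 0.54 n 1 d [-0.0023  0.0017 -0.0024]
[0.22, -0.18, 0.24, 0.53, 0.13, 0.2]
```

View pics/s2.png

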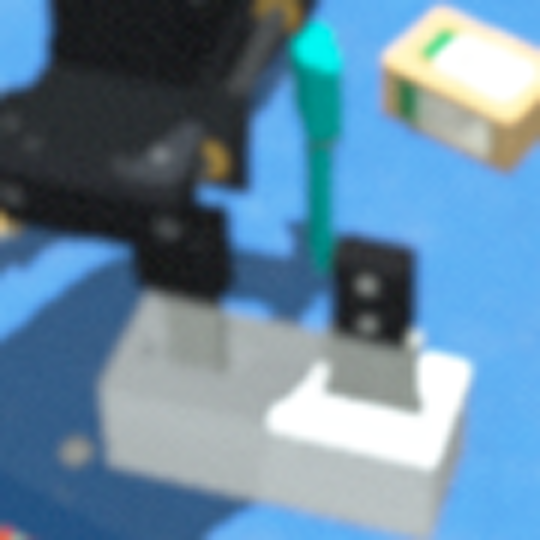

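The fingers straddle the narrow key's grip at crop (185,255). A small correction, then close.

>>> carry_out(
  steps=[
    [0.2, -0.2, 0.2, 0.5, 0, 0.2],
    [0, 0, 0, 0, 0, 0],
  ],
)

```text
t: 3.55
eef_pos: [0.4123, 0.0429, 0.1051]
tcp_rot: [0.001, 0.608, 0.794, -0.0]
ft_force: [0.4, 0.7, 0.0]
opening: 0.05
```

```bash
python3 p.py .412 .043 .103 15.2 1
```

```text
t 3.55 pos [0.4123 0.0429 0.1051] yaw 15.16 tilt 0.17 n 1 d [-0.0003  0.0001 -0.0021]
[0.02, -0.02, 0.21, 0.08, 0.16, -0.04]
```

>>> carry_out(
  steps=[
    [0, 0, 0.1, 0, 0.1, 0],
    [0, 0, 0, 0, 0, 0],
    [0, 0, 0, 0, 0, 0],
    [0, 0, 0, 0, 0, 0],
    [0, 0, 0, 0, 0, 0],
    [0, 0, 0, 0, 0, 0],
    [0, 0, 0, 0, 0, 0],
  ],
  jaw=0,
)

```text
t: 4.13
eef_pos: [0.413, 0.0432, 0.1058]
tcp_rot: [0.002, 0.607, 0.794, 0.001]
ft_force: [0.0, -1.0, -0.8]
opening: 0.0157
```

```bash
python3 p.py .412 .043 .21 15.2 5; python3 -c "
from h import *
s=env.state();print(s['ft_force'],s['opening'])"
```

```text
t 4.1333 pos [0.413  0.0432 0.1058] yaw 15.19 tilt 0.26 n 5 d [-0.001  -0.0002  0.1042]
[-0.0, -0.01, -2.08, 0.05, 0.02, -0.0]
[-0.0, -0.01, -2.08, 0.05, 0.02, -0.0]
[0.0, -0.02, -2.08, 0.05, 0.02, -0.0]
[0.0, -0.02, -2.08, 0.05, 0.02, -0.0]
[0.0, -0.02, -2.08, 0.05, 0.02, -0.0]
[ 0.03927077 -1.02293    -0.79875834] 0.01566976633142924
```

Gripped: the opening is 16 mm. Lift.

>>> carry_out(
  steps=[
    [0, 0, -1, 0, 0, 0],
    [0, 0, -1.5, 0, 0, 0],
    [0, 0, -2, 0, 0, 0],
    [0, 0, -2, 0, 0, 0],
    [0, 0, -2, 0, 0, 0],
    [0, 0, -1.5, 0, 0, 0],
    [0, 0, -0.5, 0, 0, 0],
    [0, 0, 0, 0, 0, 0],
  ],
)

```text
t: 4.8
eef_pos: [0.4119, 0.0432, 0.2145]
tcp_rot: [0.001, 0.608, 0.794, 0.0]
ft_force: [-0.2, 0.9, -0.1]
opening: 0.0158
```

```bash
python3 p.py .515 .345 .22 -3.6; python3 -c "
from h import *
s=env.state();print(s['ft_force'],s['opening'])
a=env.get_image('scene'); save(a,'s3.png',(195,130,295,270),4)
p=s['eef_pos'];print(proj(a,p-[0,0,.1]),proj(a,p))"
```

```text
t 4.8 pos [0.4119 0.0432 0.2145] yaw 15.16 tilt 0.09 n 9 d [0.1031 0.3018 0.0055]
[2.94, 1.98, -0.06, 0.01, 0.0, 2.08]
[3.01, 1.87, -0.06, 0.01, 0.0, 2.08]
[3.07, 1.76, -0.06, 0.01, 0.0, 2.08]
[3.14, 1.65, -0.06, 0.01, 0.0, 2.08]
[3.19, 1.54, -0.06, 0.01, 0.0, 2.08]
[3.25, 1.42, -0.06, 0.01, 0.0, 2.08]
[3.3, 1.3, -0.06, 0.01, 0.0, 2.08]
[3.34, 1.18, -0.06, 0.01, 0.0, 2.08]
[3.38, 1.06, -0.06, 0.01, 0.0, 2.08]
[-0.15739941  0.93111371 -0.05694183] 0.015771313995930028
[235.43277102 227.27935699] [232.738111   191.67139995]
```

View pics/s3.png

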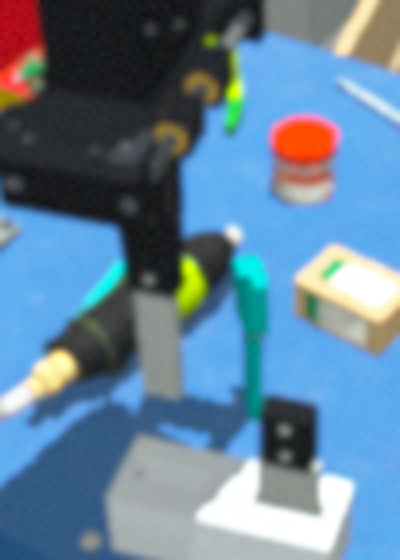

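The key is out and hanging vertically (tip at about px (236,229)), and the spare is undisturbed in the stand. Transferring to above the guard.

>>> carry_out(
  steps=[
    [2.9, 2.0, -0.1, 0, 0, 2.1],
    [3.0, 1.9, -0.1, 0, 0, 2.1],
    [3.1, 1.8, -0.1, 0, 0, 2.1],
    [3.1, 1.7, -0.1, 0, 0, 2.1],
    [3.2, 1.5, -0.1, 0, 0, 2.1],
    [3.2, 1.4, 0, 0, 0, 2.1],
    [2.5, 1.0, 0, 0, 0, 2.1],
    [0, 0, 0, 0, 0, 0],
  ],
)

```text
t: 5.52
eef_pos: [0.4921, 0.2772, 0.2077]
tcp_rot: [-0.002, 0.711, 0.703, -0.005]
ft_force: [-0.9, -0.6, -1.3]
opening: 0.0158
```

```bash
python3 p.py .52 .359 .22 -3.6
```

```text
t 5.5167 pos [0.4921 0.2772 0.2077] yaw -0.66 tilt 0.66 n 3 d [0.0279 0.0818 0.0123]
[2.74, 0.89, -0.43, -0.21, 0.08, 0.98]
[2.75, 0.85, -0.42, -0.21, 0.08, 0.98]
[2.77, 0.8, -0.42, -0.21, 0.08, 0.98]
```

>>> carry_out(
  steps=[
    [2.0, 0.7, -0.3, -0.2, 0, 0.8],
    [2.0, 0.6, -0.3, -0.2, 0, 0.8],
    [2.0, 0.6, -0.2, -0.2, 0, 0.8],
    [1.3, 0.4, 0, 0, 0, 0.5],
    [0, 0, 0, 0, 0, 0],
    [0, 0, 0, 0, 0, 0],
  ],
)

```text
t: 6.02
eef_pos: [0.5153, 0.3512, 0.2041]
tcp_rot: [-0.0, 0.728, 0.685, -0.009]
ft_force: [-0.1, -1.0, -0.7]
opening: 0.0158
```

```bash
python3 p.py .52 .359 .20 -3.6 1
```

```text
t 6.0167 pos [0.5153 0.3512 0.2041] yaw -3.45 tilt 1.03 n 1 d [ 0.0047  0.0078 -0.0041]
[0.81, 0.43, 0.39, -0.74, 0.72, 0.15]
```

>>> carry_out(
  steps=[
    [0.8, 0.4, -0.2, -0.7, 0.7, 0.1],
    [0, 0, 0, 0, 0, 0],
    [0, 0, 0, 0, 0, 0],
  ],
)

```text
t: 6.27
eef_pos: [0.5194, 0.3571, 0.204]
tcp_rot: [-0.0, 0.729, 0.685, -0.001]
ft_force: [-0.3, -0.7, -0.5]
opening: 0.0154
```

```bash
python3 p.py .52 .359 .20 -3.6 1; python3 -c "
from h import *
s=env.state();p=s['eef_pos'];r=q(s['tcp_rot'])
a=env.get_image('scene');b=env.get_image('top')
f=lambda im,x,y,w,h,k:cv2.resize(im['img'][y:y+h,x:x+w,::-1],(w*k,h*k),interpolation=cv2.INTER_CUBIC)
cv2.imwrite('pics/g1.png',np.hstack([f(a,125,110,80,100,5),f(b,140,160,72,100,5)]))
print(p,proj(a,r.apply([0,0,.0998])+p),proj(a,[.52,.359,.075]),proj(a,[.52,.359,.082]))"
```

```text
t 6.2667 pos [0.5194 0.3571 0.204 ] yaw -3.57 tilt 0.16 n 1 d [ 0.0006  0.0019 -0.004 ]
[0.19, 0.05, 0.4, -0.14, 0.08, 0.03]
[0.51935947 0.3571006  0.20402148] [164.60868925 162.61004688] [166.11942391 170.89686878] [165.68854199 168.8463472 ]
```

View pics/g1.png

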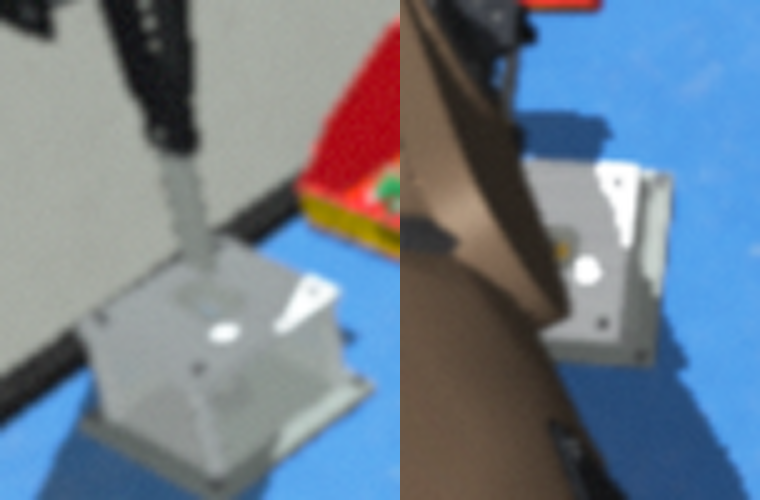

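In the scene view the blade tip is at px (165,163), matching the predicted (164.6,162.6). The slot lips are at about (166.5,170), right below it. The arm hides most of the top view. Centre, then go down into the lips.

>>> carry_out(
  steps=[
    [0.2, 0.1, 0.4, -0.1, 0.1, 0],
    [0, 0, 0.5, 0, 0, 0],
    [0, 0, 0.5, 0, 0, 0],
    [0, 0, 0.3, 0, 0, 0],
    [0, 0, 0, 0, 0, 0],
  ],
)

```text
t: 6.78
eef_pos: [0.5206, 0.3583, 0.186]
tcp_rot: [-0.0, 0.729, 0.684, 0.0]
ft_force: [0.8, 0.6, -0.4]
opening: 0.0158
```

```bash
python3 p.py .52 .359 .17 -3.6 1
```

```text
t 6.7833 pos [0.5206 0.3583 0.186 ] yaw -3.63 tilt 0.06 n 1 d [-0.0006  0.0007 -0.016 ]
[0.07, -0.07, 1.6, 0.02, -0.06, -0.03]
```

>>> carry_out(
  steps=[
    [0.1, 0, 0.4, 0, 0, 0],
    [0, 0, 0.4, 0, 0, 0],
    [0, 0, 0.3, 0, 0, 0],
    [0, 0, 0, 0, 0, 0],
  ],
)

```text
t: 7.12
eef_pos: [0.5207, 0.3594, 0.1735]
tcp_rot: [-0.0, 0.729, 0.684, 0.0]
ft_force: [0.7, -0.3, -1.1]
opening: 0.0158
```

```bash
python3 p.py .52 .359 .16 -3.6 1; python3 -c "
from h import *
a=env.get_image('scene'); save(a,'g2.png',(135,125,205,200),6)"
```

```text
t 7.1167 pos [0.5207 0.3594 0.1735] yaw -3.63 tilt 0.05 n 1 d [-0.0007 -0.0004 -0.0135]
[-0.04, -0.07, 1.35, 0.0, -0.05, -0.03]
```

View pics/g2.png

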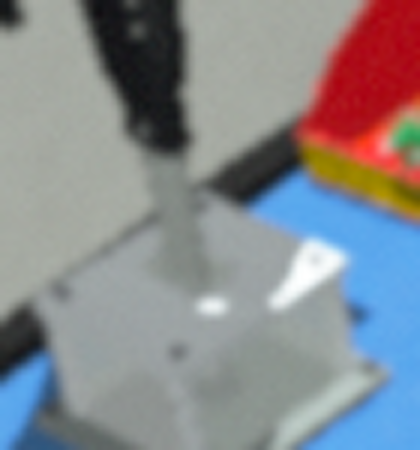

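The blade sits in the lips (crop (185,275)) at tip z ≈ 0.074 with no contact force. Continuing down.

>>> carry_out(
  steps=[
    [0, -0.1, 0.5, 0, 0, 0],
    [0, 0, 0.5, 0, 0, 0],
    [0, 0, 0.5, 0, 0, 0],
    [0, 0, 0.5, 0, 0, 0],
    [0, 0, 0.3, 0, 0, 0],
    [0, 0, 0, 0, 0, 0],
  ],
)

```text
t: 7.67
eef_pos: [0.5204, 0.3597, 0.1489]
tcp_rot: [0.0, 0.729, 0.684, 0.001]
ft_force: [1.2, -0.3, -0.1]
opening: 0.0158
```

```bash
python3 p.py .52 .359 .132 -3.6 1; python3 -c "
from h import *
for i in range(4): print(env.state()['ft_force'].round(2)); env.get_image('scene')
a=env.get_image('scene'); save(a,'g3.png',(135,125,205,220),6)"
```

```text
t 7.6667 pos [0.5204 0.3597 0.1489] yaw -3.62 tilt 0.17 n 1 d [-0.0004 -0.0007 -0.0169]
[-0.07, -0.04, 1.69, 0.13, -0.11, -0.02]
[ 1.18 -0.35 -0.1 ]
[ 2.03 -0.32 -1.22]
[ 1.3   0.11 -1.05]
[ 0.5   0.21 -0.82]
```

View pics/g3.png

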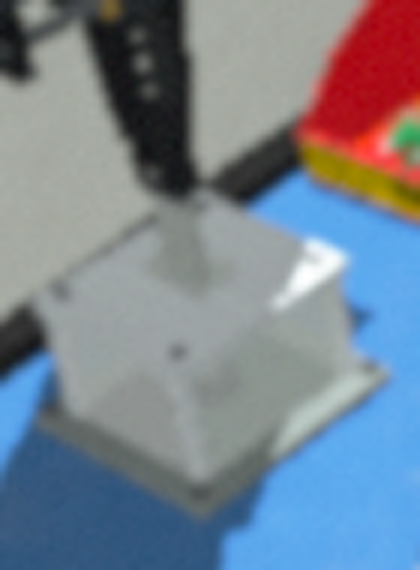

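The blade has passed through the slot freely, with tip z ≈ 0.049 and side forces at noise level. I approach the plunger in stages while watching Fz.

>>> carry_out(
  steps=[
    [0, 0, 0.4, 0.1, -0.1, 0],
    [0, 0, 0.4, 0, 0, 0],
    [0, 0, 0, 0, 0, 0],
  ],
)

```text
t: 8.17
eef_pos: [0.5205, 0.36, 0.1418]
tcp_rot: [0.0, 0.729, 0.684, 0.001]
ft_force: [1.2, -0.2, -0.9]
opening: 0.0157
```

```bash
cat > f.py <<'E'
from h import *
F=[];P=[]
for i in range(16): s=env.state();F.append(s['ft_force']);P.append(s['eef_pos']);env.get_image('scene')
print(s['t'],np.mean(F,0).round(2),np.std(F,0).round(2),'z first,last',P[0],P[-1],s['opening'])
E
python3 f.py; python3 p.py .52 .359 .132 -3.6 1
```

```text
8.9167 [ 0.31 -0.19 -0.75] [0.46 0.51 0.55] z first,last [0.5205098  0.35997919 0.1417551 ] [0.52064954 0.36003273 0.14248642] 0.015918291568375112
t 8.9667 pos [0.5207 0.36   0.1425] yaw -3.62 tilt 0.15 n 1 d [-0.0007 -0.001  -0.0105]
[-0.11, -0.06, 1.05, 0.12, -0.08, -0.02]
```

Baseline Fz is −0.75 N, which is the key's weight, so there is no contact yet. Next stage.

>>> carry_out(
  steps=[
    [-0.1, 0, 0.3, 0.1, -0.1, 0],
    [0, 0, 0.3, 0, 0, 0],
    [0, 0, 0, 0, 0, 0],
  ],
)

```text
t: 9.22
eef_pos: [0.5207, 0.3591, 0.1363]
tcp_rot: [0.0, 0.729, 0.684, 0.0]
ft_force: [0.3, 0.2, 1.6]
opening: 0.0158
```

```bash
python3 f.py; python3 p.py .52 .359 .132 -3.6 1
```

```text
9.9667 [-0.02  0.16  1.15] [0.57 0.47 0.46] z first,last [0.52072328 0.35910603 0.13629285] [0.52076733 0.35919187 0.13680116] 0.0157198443791804
t 10.0167 pos [0.5208 0.3592 0.1368] yaw -3.62 tilt 0.06 n 1 d [-0.0008 -0.0002 -0.0048]
[-0.02, -0.08, 0.48, 0.06, -0.01, -0.02]
```

Plunger force is about 1.9 N, which gives about 3.6 mm of travel by the spring. Geometry gives 3.3 mm, so they agree. About 4.5 mm more to go.

>>> carry_out(
  steps=[
    [0, -0.1, 0.3, 0, 0, 0],
    [0, 0, 0.2, 0, 0, 0],
    [0, 0, 0, 0, 0, 0],
  ],
)

```text
t: 10.27
eef_pos: [0.5206, 0.3593, 0.132]
tcp_rot: [0.001, 0.729, 0.684, 0.002]
ft_force: [1.2, 0.0, 2.1]
opening: 0.0158
```

```bash
python3 f.py; python3 p.py .52 .359 .132 -3.6 1; python3 -c "
from h import *
a=env.get_image('scene'); save(a,'g4.png',(135,125,300,285),4)"
```

```text
11.0167 [ 0.22 -0.39  1.86] [0.5  0.26 0.48] z first,last [0.52055999 0.35931122 0.13196293] [0.52055616 0.35938656 0.13227124] 0.01581331973871446
t 11.0667 pos [0.5206 0.3594 0.1323] yaw -3.61 tilt 0.21 n 1 d [-0.0006 -0.0004 -0.0003]
[-0.04, -0.06, 0.03, 0.2, -0.06, -0.01]
```

View pics/g4.png

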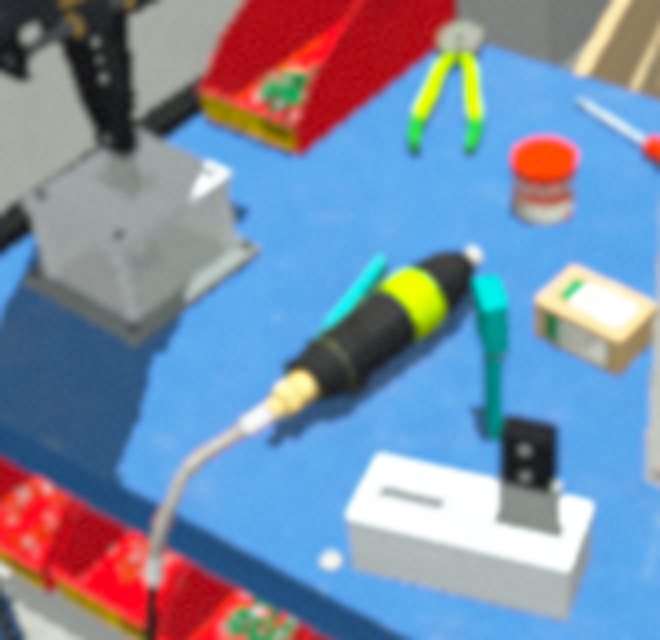

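The plunger force is 2.6 N, so about 6.5 mm by the spring and 7.6 mm by geometry. A final 1 mm.

>>> carry_out(
  steps=[
    [0, 0, 0.1, 0.1, 0, 0],
    [0, 0, 0, 0, 0, 0],
  ],
)

```text
t: 11.28
eef_pos: [0.5207, 0.3594, 0.1313]
tcp_rot: [0.0, 0.729, 0.684, 0.001]
ft_force: [0.6, -2.0, 1.7]
opening: 0.016
```

```bash
python3 f.py; python3 p.py .52 .359 .1315 -3.6 1
```

```text
12.0333 [ 0.51 -1.01  2.15] [0.44 0.59 0.42] z first,last [0.52065663 0.35940687 0.13130437] [0.52063245 0.3594359  0.13145619] 0.01540940004850809
t 12.0833 pos [0.5206 0.3594 0.1315] yaw -3.61 tilt 0.14 n 1 d [-0.0006 -0.0004  0.    ]
[-0.05, -0.06, -0.0, 0.12, -0.07, -0.01]
```

Plunger force is now 2.9 N, so 7.6 mm by the spring and about 8.3 mm by geometry. That is half way, it is steady, and the tilt is 0.14°. Handing in.

```bash
python3 -c "
from plant import env
print(env.finish_job())"
```

```text
the job is handed in; nothing more can be done
None
```

The narrow key is out of the stand and down through the guard's slot. The gripper is still holding it upright with the plunger about half pressed, and the job was handed in at about 12 s.

- **Plunger travel:** the last checks gave about 7.6 mm from the spring force (2.9 N) and about 8.3 mm from the tip height. The two differ by under 1 mm and sit either side of the 8 mm target. I could not see the plunger itself, so this is inferred.
- **Hold:** the tool was tilted 0.14° and the jaws were closed on the 16 mm grip. The pose was steady over the last 0.75 s. Side force averaged about 1 N in y at the end, slightly more than before.
- **Surroundings:** the last picture showed the spare still in the stand and the tub and carton in place. The die was outside that picture, so I did not check it again, but the arm never worked near it.

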